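# Clear and sort the rings off the toy chest, then hold its lid lock open

### The arm

A 6-joint arm with a two-finger parallel gripper is mounted at the origin on the work surface. World frame = base frame: x ahead of the robot, y to its left, z up, the work surface at z = 0. Lengths are in mm, angles in rad, forces in N, time in s.
With the tool pointing down it reaches from about 275 to 750 mm from the base axis. Payload 10.2 kg.
Tool frame: the origin (TCP) lies at the very end of the fingers, on their centre line; the grasp point (between the pads) lies 19 mm behind it; z points along the fingers, y is the line along which they close (so a half turn about z gives the same grasp; the last joint's range is limited). The gripper opens to 85 mm and grips with 20 to 120 N. Pads are 22 mm wide; open, the fingers measure 114 mm over their backs; the gripper's body (76 mm by 85 mm) begins 54 mm behind the grasp point. The pads swing forward as they close: fully open they stand 13 mm farther back than shut.
Start: joints at [-1.405, 0.313, 1.498, -0, 1.331, -0.223], TCP at [199.004, -485.828, 231.294] pointing down, gripper open.
Joint ranges: [-2.94, 2.94], [-0.97, 2.17], [0.19, 2.56], [-1.23, 4.37], [0.02, 3.11], [-2.88, 2.88]. Speed limits (rad/s): [2.39, 2.39, 3.01, 3.14, 3.14, 3.14].

### API

Orientations are given as a unit quaternion [x, y, z, w].
In Python, from rig import status, read_camera, calibration, job gives the robot as it stands. The module is installed in compiled form; this text tells all that it offers.
- The arm moves only by the tool servo_tool, never from a script. Its argument "plan" is a list of rows, each an object with "angular": the turn, a rotation vector about the tool's x, y, z normalised to -1 to 1, where 1 is 90 degrees, a list of three; "dp": the shift along the tool's x, y, z normalised to -1 to 1, where 1 is 0.02 m, a list of three; "gripper": the opening, from -1 (shut) to 1 (fully open). A call has 1 to 8 rows; each row shifts and turns the commanded pose from where the row before left it, along the tool's axes as they then stand; what a row does not reach is not made up. A row lasts 1/8 s, in which the tool goes at most 62.5 mm and 10.7 degrees, less where a joint would pass 70% of its speed; a pose out of reach is approached as far as the arm can. A call with a number of a shift or a turn outside -1 to 1 is refused whole. A call with a gripper value outside its range is refused whole. The fingers move at their own pace and stop on an object; "newtons" is the grip in N (left out, the last holds). Time passes only in rows, so rows that do not move let the fingers close. It gives the time, the measured TCP pose, the force, the opening and the grip force at its end, in the units of the state.
- status.get_obs(): the state, without advancing time (a new reading comes with each control period).
- read_camera(name): name is "scene" or "side" or "wrist"; returns the picture (420x560x3 uint8, blue, green, red); there is no depth.
- calibration(name): a dict with "camera_matrix" (3x3 intrinsics, pixels), "camera_from_world" (4x4, takes a point from world to camera coordinates). Camera axes: x right, y down, z forward; pixel columns grow to the right and rows downward; lengths in mm; the calibration is good to about 2 mm. A picture is of the moment at which its call begins: read the wrist's pose just before it. calibration takes no time and is no camera call; for the wrist camera it gives the pose at the moment of the call.
- job.sign_off(): hands the job in; it is judged then, once.
The state is a dict: "time": time; "joint_pos": joint angles; "joint_vel": joint speeds; "joint_efforts": joint torques, N m; "tcp_pos": TCP position; "orientation": TCP orientation; "wrist_force": force on the tool from outside, world axes, zero at the start; "wrist_torque": the same for the moment, N m; "gripper_width": opening from 0.0 (shut) to 1.0 (fully open); "grasp_force": force on a finger pad.
Only numpy, scipy, OpenCV 4.12 (cv2) and the standard library are available. Lean on these libraries where they do the work, as an engineer would, in place of code of your own. Each camera call takes 0.05 s, during which the arm holds its last target. There are 200 camera calls.

### The job

I want to open the teal toy chest, but the three stacking rings are lying on its lid: lay the two rings with green tags flat in the green pass tray and the one with the red tag flat in the red reject tray, and let go of them. Then press the round brass lock button on the chest's front rail right down with the fingertips, firmly but without leaning hard on it or the chest, and keep it down so that the bolt stays drawn back while I lift the lid: finish while still holding the button down. Leave the other toys and the glue bottle where they are.

Things in the scene. Friction and masses are not known exactly. Their poses are not given: they have to be found in the camera images.
- chest: low painted plywood toy chest, teal, 300 mm (its x) by 360 mm (its y), fixed; lid and front rail are cream, their tops 130 mm above its underside. Origin: centre of its underside; its -x side is the front, towards the robot. The fixed rail covers its x from -150 to -91 mm, the lid from -89 to +150 mm. A dark lock case 50 x 64 x 20 mm sits on the middle of the rail, centred at x = -119 mm
- chest_lid (a joint): angle of the chest's lid in rad, 0 shut, growing as it opens about its far (+x) edge; it starts shut and locked: the steel bolt runs from the lock case into a brass keeper on the lid's near edge (36 mm wide, 17 mm high, at the chest's x -81 to -67 mm)
- lock_button_top (a point): centre of the top face of the lid lock's round brass push button, 32 mm in diameter, on top of the lock case on the chest's front rail, 178 mm above the chest's underside when not pressed; it stands 16 mm proud of its steel collar (48 mm in diameter) and is pressed straight down
- lock_button (a joint): travel of the lock button in m: 0 released, 0.012 pressed right down against its stop; a spring returns it: 3 N to start it moving, rising evenly to about 10 N right down. The bolt is clear of the keeper and lid from 0.009 m of travel; it springs back when the button is let go
- ring_yellow: yellow silicone stacking ring, 62 mm outside, hole 28 mm, 22 mm thick, 40 to 85 g, flat on the chest's lid, a green inspection tag clipped over its rim. Origin: centre of its underside, z up. The tag is on the ring's own -x side (25 mm radial, 22 mm wide, 3 mm thick on top, 4 mm past the rim); the flanks on its y axis are free to grip, 62 mm across
- ring_blue: light blue silicone stacking ring, 58 mm outside, hole 24 mm, 22 mm thick, 40 to 85 g, flat on the chest's lid, a green inspection tag clipped over its rim. Origin: centre of its underside, z up. The tag is on the ring's own -x side (25 mm radial, 22 mm wide, 3 mm thick on top, 4 mm past the rim); the flanks on its y axis are free to grip, 58 mm across
- ring_cream: cream white silicone stacking ring, 54 mm outside, hole 20 mm, 22 mm thick, 40 to 85 g, flat on the chest's lid, a red inspection tag clipped over its rim. Origin: centre of its underside, z up. The tag is on the ring's own -x side (25 mm radial, 22 mm wide, 3 mm thick on top, 4 mm past the rim); the flanks on its y axis are free to grip, 54 mm across
- pass_tray: green shallow open tray (pass), 200 mm along its x, 145 mm along its y, walls 5 mm thick and 22 mm high, fixed to the bench; origin: centre of its underside, inner floor 5 mm above it, room for two rings side by side along its x
- reject_tray: red shallow open tray (reject), 200 mm along its x, 145 mm along its y, walls 5 mm thick and 22 mm high, fixed to the bench; origin: centre of its underside, inner floor 5 mm above it, of the same size as the green one; the two trays stand left and right of the chest, either way round
- sorting_cube: purple plastic shape-sorting cube, 130 mm; a bystander, to be left where it is. Origin: centre of its underside
- pounding_bench: wooden hammer toy: pounding bench 100 x 230 x 100 mm with four coloured pegs; a bystander, to be left where it is. Origin: centre of its underside
- mallet: small wooden toy mallet lying down, 180 mm long, orange head 40 mm thick and 70 mm long; a bystander, to be left where it is. Origin: centre of its underside
- toy_pot: aluminium toy pot with its snug lid on, 116 mm wide, 92 mm high to its black knob, two side handles; a bystander, to be left where it is. Origin: centre of its underside
- toy_truck: wooden toy truck, blue cab and yellow bed, 130 mm long, 80 mm high; a bystander, to be left where it is. Origin: centre of its underside
- glue_bottle: white glue bottle with orange cap, 52 mm wide, 130 mm high; a bystander, to be left where it is. Origin: centre of its underside
Mind the look-alikes: they are no part of the job. Several things have the shape of the pass_tray; the one meant has the colours described above.

How it is judged:
By the outcome, as a careful person would: the job done as asked, in the order asked, and still so for the second after the job is handed in, while the arm keeps its last pose, push and grip.
It also fails if it takes over 72 s, if anything falls off the work surface, if the arm or the gripper's body presses on something with over 40 N, if the wrist force passes 120 N, or if a joint passes its speed limit or range.

## Working session

There is one attempt and no reset: what is moved stays moved. The work goes in short steps, Python scripts to look and compute and a tool call to move; the robot and the scene stay as the last step left them, time stands still between calls to the robot, and variables do not carry over. Pictures are saved under pics/ and viewed, at most 10 in all, crops included, and the job is handed in when it is done.

Besides the shell and the picture viewer there is one more tool, called after "Request:" by a JSON object that holds its "op" and its "data", one argument or row to a line. servo_tool: Moves the arm, as the interface text tells. Scaled input: -1 to 1 covers 0.02 m each way for a shift and 90 degrees each way for a turn. Its arguments: {"type":"object","properties":{"plan":{"type":"array"},"newtons":{"type":"number"}},"required":["plan"]}

```bash
mkdir -p pics
python3 - <<'E'
from rig import status, read_camera, calibration
import cv2, numpy as np
o=status.get_obs(); print(o)
for n in ["scene","side"]:
    im=read_camera(n); cv2.imwrite(f"pics/{n}0.png",im)
    c=calibration(n); np.set_printoptions(suppress=True,precision=3); print(c)
E
```

```text
{'time': 0.0, 'joint_pos': array([-1.40541447e+00,  3.13435685e-01,  1.49844904e+00,  8.89809944e-06,
        1.33097426e+00, -2.23430640e-01]), 'joint_vel': array([-7.66431360e-04, -3.15270569e-04, -7.57652195e-05,  2.24989937e-04,
       -4.49415488e-04,  8.70369292e-04]), 'joint_efforts': array([ 5.64186735e-05, -4.12268364e+01, -2.59741706e+01, -1.60911777e-04,
        4.18042051e-03, -9.08028170e-06]), 'tcp_pos': array([ 198.95504843, -485.5658458 ,  230.73789301]), 'orientation': array([ 9.81162554e-01,  1.93182921e-01,  2.26939646e-05, -6.32775860e-04]), 'wrist_force': array([-0.27995435, -0.94996791, -0.39148642]), 'wrist_torque': array([0.03480865, 0.03654162, 0.02459591]), 'grasp_force': 0.0, 'gripper_width': 1.0027660782661472}
{'camera_matrix': array([[481.276,   0.   , 281.426],
       [  0.   , 481.276, 204.809],
       [  0.   ,   0.   ,   1.   ]]), 'camera_from_world': array([[  -0.216,    0.976,    0.005,  104.288],
       [   0.742,    0.167,   -0.649, -250.966],
       [  -0.634,   -0.137,   -0.761, 1940.7  ],
       [   0.   ,    0.   ,    0.   ,    1.   ]])}
{'camera_matrix': array([[409.728,   0.   , 275.833],
       [  0.   , 409.728, 207.558],
       [  0.   ,   0.   ,   1.   ]]), 'camera_from_world': array([[   0.919,   -0.395,   -0.021, -435.303],
       [  -0.218,   -0.462,   -0.86 ,  221.292],
       [   0.33 ,    0.794,   -0.51 , 1372.242],
       [   0.   ,    0.   ,    0.   ,    1.   ]])}
```

View pics/scene0.png

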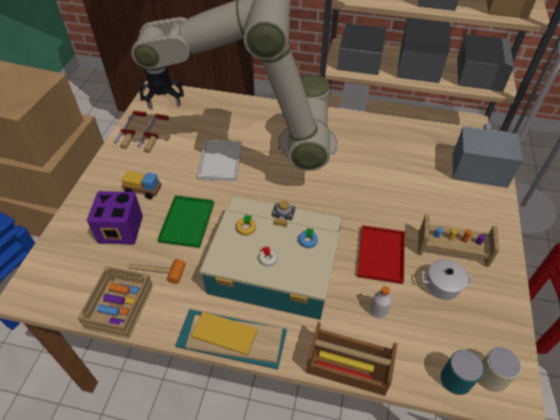

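View pics/side0.png

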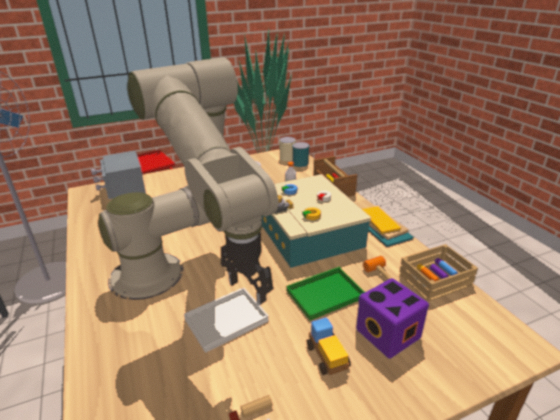

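The scene picture shows the chest, with the button at about (284,205). The rings are yellow (246,226), blue (308,238) and cream (267,256). The green tray is at (187,221) and the red tray at (382,253). Look-alikes are the white tray (220,159) and the wooden crate (118,300). The side picture agrees: its green tray is at (325,292). I'll check this in a close crop.

Run:
```python
import cv2
im=cv2.imread("pics/scene0.png")
cv2.imwrite("pics/crop1.png",cv2.resize(im[190:310,195:355],None,fx=5,fy=5,interpolation=cv2.INTER_CUBIC))
cv2.imwrite("pics/crop2.png",cv2.resize(im[180:300,150:420],None,fx=2.96,fy=2.96,interpolation=cv2.INTER_CUBIC))
```

```text
(no output)
```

View pics/crop1.png

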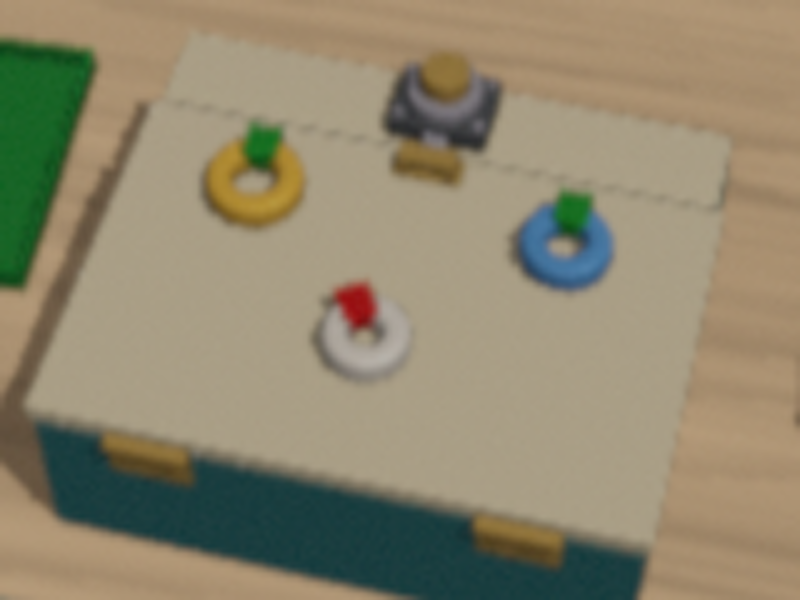

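View pics/crop2.png

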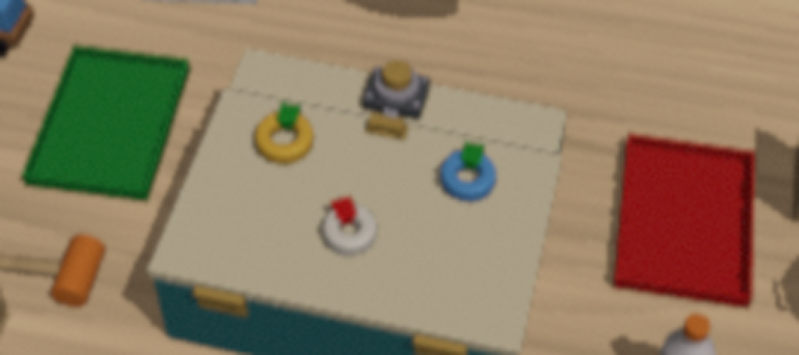

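```bash
cat > h.py <<'E'
from rig import status, read_camera, calibration
import numpy as np
from scipy.spatial.transform import Rotation as R
np.set_printoptions(suppress=True,precision=1)
def unproj(px,z,cal):
    K,T=cal["camera_matrix"],cal["camera_from_world"]
    d=T[:3,:3].T@np.linalg.solve(K,[px[0],px[1],1]); c=-T[:3,:3].T@T[:3,3]
    return c+d*(z-c[2])/d[2]
def go(x,y,z,yaw):
    "shift in tool units and turn (deg about tool z) to reach the pose, tool down with tool x at yaw"
    o=status.get_obs(); Rt=R.from_quat(o["orientation"])
    d=np.array([x,y,z])-o["tcp_pos"]
    G=R.from_euler("z",yaw,degrees=True)*R.from_quat([1,0,0,0])
    return (Rt.inv().apply(d)/20).round(3),((Rt.inv()*G).as_rotvec(degrees=True)/90).round(4),d
def st():
    o=status.get_obs();Rt=R.from_quat(o["orientation"]).as_matrix()
    print(round(o["time"],2),o["tcp_pos"],"yaw",np.degrees(np.arctan2(Rt[1,0],Rt[0,0])).round(1),"w",round(o["gripper_width"],3),"g",round(o["grasp_force"],1),"F",o["wrist_force"],"j",o["joint_pos"].round(2))
E
python3 - <<'E'
from h import *
cal=calibration("scene")
a=lambda u,v:(u/5+194.6,v/5+189.6)
b=lambda u,v:(u/2.96+149.7,v/2.96+179.7)
P={}
for n,p,z in [("A",(195,35),130),("B",(730,133),130),("C",(30,410),130),("D",(650,548),130),("btn",(446,70),178),("ye",(255,181),141),("bl",(566,245),141),("cr",(366,335),141),("tye",(263,145),153),("tbl",(574,212),153),("tcr",(356,303),153)]:
    P[n]=unproj(a(*p),z,cal);print(n,P[n])
for n,c in [("green",[(76,47),(189,63),(148,198),(25,182)]),("red",[(628,136),(753,152),(748,303),(615,286)])]:
    q=np.array([unproj(b(*p),22,cal) for p in c]);print(n,q.mean(0),q[:,:2].tolist())
for r in("ye","bl","cr"):
    d=P[r]-P["t"+r];print(r,np.degrees(np.arctan2(d[1],d[0])),np.hypot(d[0],d[1]))
print("front dir",np.degrees(np.arctan2(*(P["B"]-P["A"])[:2]))," ", np.degrees(np.arctan2(*(P["D"]-P["C"])[:2])))
x=calibration("wrist")["camera_from_world"];print(-x[:3,:3].T@x[:3,3]);print(x[:3,:3]);st()
E
```

```text
A [ 453.3 -167.7  130. ]
B [458.5 186.  130. ]
C [ 752.1 -180.1  130. ]
D [762.6 183.7 130. ]
btn [486.9   7.6 178. ]
ye [569.9 -94.7 141. ]
bl [576.  101.5 141. ]
cr [666.2  -1.1 141. ]
tye [550.5 -94.2 153. ]
tbl [559.5 102.8 153. ]
tcr [653.4 -10.  153. ]
green [ 502.1 -327.8   22. ] [[404.33382315171957, -406.3550670221975], [398.8100634447867, -265.3243218388658], [598.0967479479785, -249.21444685436467], [607.3477635944417, -390.28028774841533]]
red [491.8 335.1  22. ] [[394.1821812600781, 260.66560271881616], [386.0113568622512, 402.3809764551927], [588.6808242605528, 408.0561328496064], [598.4435287899622, 269.3564703004505]]
ye -1.4071614524637803 19.42788353095618
bl -4.489215650387452 16.626651544614425
cr 34.85895143340344 15.553094331174465
front dir 0.8434723756801203   1.6556920833152124
[ 264.9 -457.5  373.4]
[[ 0.4 -0.9 -0. ]
 [-0.9 -0.4  0.3]
 [-0.3 -0.1 -1. ]]
0.1 [ 199.  -485.6  230.8] yaw 22.3 w 0.999 g 0.0 F [ 0.  -0.5  0.6] j [-1.4  0.3  1.5 -0.   1.3 -0.2]
```

Request:
{"op": "servo_tool", "data": {
  "plan": [
    {"angular":[0,0,0.088],"dp":[0,0,0],"gripper":0.9},
    {"angular":[0,0,0.088],"dp":[0,0,0],"gripper":0.9},
    {"angular":[0,0,0.088],"dp":[0,0,0],"gripper":0.9},
    {"angular":[0,0,0],"dp":[0.9,-1,0],"gripper":0.9},
    {"angular":[0,0,0],"dp":[0.9,-1,0],"gripper":0.9},
    {"angular":[0,0,0],"dp":[0.9,-1,0],"gripper":0.9},
    {"angular":[0,0,0],"dp":[0.9,-1,0],"gripper":0.9},
    {"angular":[0,0,0],"dp":[0.9,-1,0],"gripper":0.9}
  ]
}}

```text
time: 1.1
tcp_pos: [292.1, -387.4, 231.0]
orientation: [1.0, -0.013, -0.0, -0.0]
wrist_force: [0.2, -1.3, 0.1]
gripper_width: 0.953
grasp_force: 0.0
```

Request:
{"op": "servo_tool", "data": {
  "plan": [
    {"angular":[0,0,0],"dp":[0.9,-1,0],"gripper":0.9},
    {"angular":[0,0,0],"dp":[0.9,-1,0],"gripper":0.9},
    {"angular":[0,0,0],"dp":[0.9,-1,0],"gripper":0.9},
    {"angular":[0,0,0],"dp":[0.9,-1,0],"gripper":0.9},
    {"angular":[0,0,0],"dp":[0.9,-1,0],"gripper":0.9},
    {"angular":[0,0,0],"dp":[0.9,-1,0],"gripper":0.9},
    {"angular":[0,0,0],"dp":[0.9,-1,0],"gripper":0.9},
    {"angular":[0,0,0],"dp":[0.9,-1,0],"gripper":0.9}
  ]
}}

```text
time: 2.1
tcp_pos: [440.1, -231.2, 231.0]
orientation: [1.0, -0.013, -0.0, -0.0]
wrist_force: [-0.2, -0.2, -0.0]
gripper_width: 0.95
grasp_force: 0.0
```

Request:
{"op": "servo_tool", "data": {
  "plan": [
    {"angular":[0,0,0],"dp":[0.9,-1,0],"gripper":0.9},
    {"angular":[0,0,0],"dp":[0.9,-1,0],"gripper":0.9},
    {"angular":[0,0,0],"dp":[0.9,-1,0],"gripper":0.9},
    {"angular":[0,0,0],"dp":[0.9,-1,0],"gripper":0.9},
    {"angular":[0,0,0],"dp":[0.9,-1,0],"gripper":0.9},
    {"angular":[0,0,0],"dp":[0.9,-1,0],"gripper":0.9},
    {"angular":[0,0,0],"dp":[0,0,0],"gripper":0.9}
  ]
}}

```text
time: 2.98
tcp_pos: [551.2, -113.7, 230.7]
orientation: [1.0, -0.012, -0.0, -0.0]
wrist_force: [0.3, 0.1, -0.7]
gripper_width: 0.952
grasp_force: 0.0
```

Run:
```python
from h import *
import cv2
st();c=calibration("wrist");im=read_camera("wrist");cv2.imwrite("pics/w1.png",im);np.savez("w1.npz",**c)
def pr(p):
    q=c["camera_from_world"]@np.append(p,1);q=c["camera_matrix"]@q[:3];return q[:2]/q[2]
print(pr([569.9,-94.7,152]),pr([666,-1,152]),pr([576,101,152]),pr([487,7.6,178]),pr([569.9,-94.7,133]))
print(go(569.9,-94.7,180,-1.4))
```

```text
2.98 [ 551.2 -113.7  230.7] yaw -1.4 w 0.952 g 0.0 F [ 0.3  0.1 -0.7] j [-0.4  0.4  1.4  0.   1.4  1.2]
[247.4 192.7] [72.4 29.6] [-61.5 190.3] [ 88.8 333.4] [249.6 186.2]
(array([ 0.9, -1. ,  2.5]), array([-0.,  0., -0.]), array([ 19.3,  19.8, -50.8]))
```

View pics/w1.png

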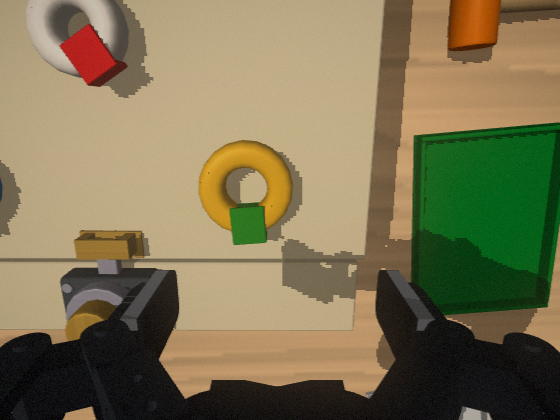

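The wrist view shows the yellow ring centred at (246,187) with its tag at (249,224), both slightly ahead of the fingers. The cream ring is at (78,30) with its tag at (93,56). The green tray's corners are at (414,135), (414,313) and (549,306).

Run:
```python
from h import *
c=np.load("w1.npz")
y=unproj((246,187),141,c);t=unproj((249,224),153,c);cr=unproj((78,30),141,c);ct=unproj((93,56),155,c)
for a,b in((y,t),(cr,ct)):print(a,b,np.degrees(np.arctan2(*(a-b)[1::-1])))
for p in((414,135),(414,313),(549,306)):print(unproj(p,22,c))
print(unproj((106,340),162,c))
print(go(y[0],y[1],180,-4))
```

```text
[571.2 -93.  141. ] [549.3 -94.9 153. ] 4.950006317970491
[667.8   1.4 141. ] [651.7 -11.6 155. ] 38.90550125573842
[ 592.2 -246.    22. ]
[ 396.6 -262.8   22. ]
[ 402.  -411.9   22. ]
[470.3   6.7 162. ]
(array([ 1. , -1.1,  2.5]), array([-0.,  0.,  0.]), array([ 20.6,  21.6, -50.8]))
```

Request:
{"op": "servo_tool", "data": {
  "plan": [
    {"angular":[0,0,0],"dp":[0.475,-0.51,0.4],"gripper":0.9},
    {"angular":[0,0,0],"dp":[0.475,-0.51,0.6],"gripper":0.9},
    {"angular":[0,0,0],"dp":[0,0,0.9],"gripper":0.9},
    {"angular":[0,0,0],"dp":[0,0,0.8],"gripper":0.9},
    {"angular":[0,0,0],"dp":[0,0,0.8],"gripper":0.9},
    {"angular":[0,0,0],"dp":[0,0,0.7],"gripper":0.9},
    {"angular":[0,0,0],"dp":[0,0,0.6],"gripper":0.9},
    {"angular":[0,0,0],"dp":[0,0,0],"gripper":0.9}
  ]
}}

```text
time: 4.03
tcp_pos: [569.9, -94.8, 134.4]
orientation: [1.0, -0.013, -0.001, -0.0]
wrist_force: [0.4, -0.4, 0.3]
gripper_width: 0.948
grasp_force: 0.0
```

Run:
```python
from h import *
import cv2
st();im=read_camera("wrist");cv2.imwrite("pics/w2.png",im)
```

```text
4.03 [569.9 -94.8 134.4] yaw -1.5 w 0.948 g 0.0 F [ 0.4 -0.4  0.3] j [-0.4  0.5  1.5  0.   1.2  1.2]
```

View pics/w2.png

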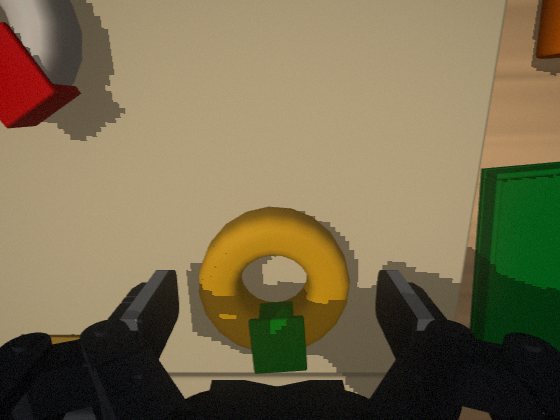

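The ring at (274,280) is centred between the fingers at (165,285) and (390,285). Next I narrow the gripper and lower until I feel the lid or reach depth.

Request:
{"op": "servo_tool", "data": {
  "plan": [
    {"angular":[0,0,0],"dp":[0,0,0],"gripper":0.62},
    {"angular":[0,0,0],"dp":[0,0,0],"gripper":0.62},
    {"angular":[0,0,0],"dp":[0,0,0.1],"gripper":0.62},
    {"angular":[0,0,0],"dp":[0,0,0.1],"gripper":0.62}
  ],
  "newtons": 30
}}

```text
time: 4.58
tcp_pos: [570.3, -94.9, 131.2]
orientation: [1.0, -0.013, 0.0, 0.0]
wrist_force: [0.1, 0.6, -0.6]
gripper_width: 0.805
grasp_force: 0.0
```

Request:
{"op": "servo_tool", "data": {
  "plan": [
    {"angular":[0,0,0],"dp":[0,0,0.05],"gripper":0.62},
    {"angular":[0,0,0],"dp":[0,0,0],"gripper":0.62}
  ]
}}

```text
time: 4.82
tcp_pos: [570.2, -94.9, 130.2]
orientation: [1.0, -0.013, -0.0, -0.0]
wrist_force: [-0.2, -0.1, 0.4]
gripper_width: 0.812
grasp_force: 0.0
```

Request:
{"op": "servo_tool", "data": {
  "plan": [
    {"angular":[0,0,0],"dp":[0,0,0.07],"gripper":0.62},
    {"angular":[0,0,0],"dp":[0,0,0.07],"gripper":0.62},
    {"angular":[0,0,0],"dp":[0,0,0],"gripper":0.62}
  ]
}}

```text
time: 5.2
tcp_pos: [570.2, -94.9, 127.4]
orientation: [1.0, -0.013, -0.0, -0.0]
wrist_force: [-0.8, -0.9, 0.3]
gripper_width: 0.81
grasp_force: 0.0
```

Request:
{"op": "servo_tool", "data": {
  "plan": [
    {"angular":[0,0,0],"dp":[0,0,0],"gripper":0.2},
    {"angular":[0,0,0],"dp":[0,0,0],"gripper":0.2},
    {"angular":[0,0,0],"dp":[0,0,0],"gripper":0.2},
    {"angular":[0,0,0],"dp":[0,0,0],"gripper":0.2}
  ],
  "newtons": 30
}}

```text
time: 5.7
tcp_pos: [570.4, -95.0, 127.9]
orientation: [1.0, -0.013, 0.0, 0.0]
wrist_force: [-0.7, 0.0, 5.0]
gripper_width: 0.723
grasp_force: 33.0
```

Request:
{"op": "servo_tool", "data": {
  "plan": [
    {"angular":[0,0,0],"dp":[0,0,-0.4],"gripper":0.2},
    {"angular":[0,0,0],"dp":[0,0,-0.8],"gripper":0.2},
    {"angular":[0,0,0],"dp":[0,0,-0.8],"gripper":0.2},
    {"angular":[0,0,0],"dp":[-0.066,0.96,-0.6],"gripper":0.2},
    {"angular":[0,0,0],"dp":[-0.066,0.96,-0.2],"gripper":0.2},
    {"angular":[0,0,0],"dp":[-0.066,0.96,0],"gripper":0.2},
    {"angular":[0,0,0],"dp":[-0.066,0.96,0],"gripper":0.2},
    {"angular":[0,0,0],"dp":[-0.066,0.96,0],"gripper":0.2}
  ]
}}

```text
time: 6.7
tcp_pos: [560.8, -192.2, 183.0]
orientation: [1.0, -0.013, -0.0, -0.0]
wrist_force: [-0.9, -0.1, -0.8]
gripper_width: 0.72
grasp_force: 32.9
```

Request:
{"op": "servo_tool", "data": {
  "plan": [
    {"angular":[0,0,0],"dp":[-0.066,0.96,0],"gripper":0.2},
    {"angular":[0,0,0],"dp":[-0.066,0.96,0],"gripper":0.2},
    {"angular":[0,0,0],"dp":[-0.066,0.96,0],"gripper":0.2},
    {"angular":[0,0,0],"dp":[-0.066,0.96,0],"gripper":0.2},
    {"angular":[0,0,0],"dp":[-0.066,0.96,0],"gripper":0.2},
    {"angular":[0,0,0],"dp":[-0.066,0.96,0],"gripper":0.2},
    {"angular":[0,0,0],"dp":[-0.066,0.96,0],"gripper":0.2},
    {"angular":[0,0,-0.066],"dp":[0,0,0],"gripper":0.2}
  ]
}}

```text
time: 7.7
tcp_pos: [548.1, -326.7, 183.2]
orientation: [0.999, 0.039, -0.0, 0.0]
wrist_force: [0.0, 0.0, -0.1]
gripper_width: 0.718
grasp_force: 32.9
```

Run:
```python
from h import *
import cv2
st();c=calibration("wrist");im=read_camera("wrist");cv2.imwrite("pics/w3.png",im);np.savez("w3.npz",**c)
print(go(548,-325,4.5,4.5))
```

```text
7.7 [ 548.1 -326.7  183.2] yaw 4.5 w 0.718 g 32.9 F [ 0.   0.  -0.1] j [-0.7  0.6  1.2 -0.   1.4  0.8]
(array([-0. , -0.1,  8.9]), array([-0.,  0.,  0.]), array([  -0.2,    1.1, -178.8]))
```

View pics/w3.png

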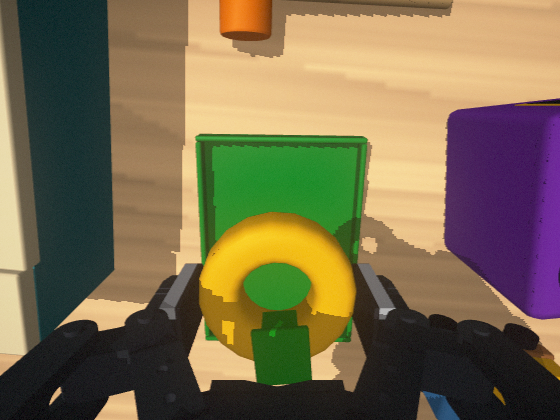

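The yellow ring is held over the green tray, whose rim corners are at (197,138), (366,138), (206,341) and (351,341).

Run:
```python
from h import *
c=np.load("w3.npz")
q=np.array([unproj(p,22,c) for p in((197,138),(366,138),(351,341),(206,341))]);print(q,q.mean(0),(q[0]+q[1])/2)
```

```text
[[ 588.1 -255.9   22. ]
 [ 599.3 -396.6   22. ]
 [ 401.9 -411.4   22. ]
 [ 390.6 -268.    22. ]] [ 495. -333.   22.] [ 593.7 -326.3   22. ]
```

Request:
{"op": "servo_tool", "data": {
  "plan": [
    {"angular":[0,0,0],"dp":[-0.2,0,1],"gripper":0.2},
    {"angular":[0,0,0],"dp":[0,0,1],"gripper":0.2},
    {"angular":[0,0,0],"dp":[0,0,1],"gripper":0.2},
    {"angular":[0,0,0],"dp":[0,0,1],"gripper":0.2},
    {"angular":[0,0,0],"dp":[0,0,1],"gripper":0.2},
    {"angular":[0,0,0],"dp":[0,0,1],"gripper":0.2},
    {"angular":[0,0,0],"dp":[0,0,1],"gripper":0.2},
    {"angular":[0,0,0],"dp":[0,0,0.8],"gripper":0.2}
  ]
}}

```text
time: 8.75
tcp_pos: [544.4, -325.4, 26.6]
orientation: [0.999, 0.038, -0.0, -0.0]
wrist_force: [-0.3, -0.4, -0.5]
gripper_width: 0.72
grasp_force: 32.9
```

Request:
{"op": "servo_tool", "data": {
  "plan": [
    {"angular":[0,0,0],"dp":[0,0,0.6],"gripper":0.2},
    {"angular":[0,0,0],"dp":[0,0,0.3],"gripper":0.2},
    {"angular":[0,0,0],"dp":[0,0,0.15],"gripper":0.2},
    {"angular":[0,0,0],"dp":[0,0,0],"gripper":0.2}
  ]
}}

```text
time: 9.25
tcp_pos: [544.6, -325.2, 6.7]
orientation: [0.999, 0.039, 0.0, 0.0]
wrist_force: [0.2, -0.5, -0.3]
gripper_width: 0.724
grasp_force: 32.9
```

Request:
{"op": "servo_tool", "data": {
  "plan": [
    {"angular":[0,0,0],"dp":[0,0,0.1],"gripper":0.2},
    {"angular":[0,0,0],"dp":[0,0,0],"gripper":0.2},
    {"angular":[0,0,0],"dp":[0,0,0],"gripper":0.7},
    {"angular":[0,0,0],"dp":[0,0,0],"gripper":0.7},
    {"angular":[0,0,0],"dp":[0,0,0],"gripper":0.7},
    {"angular":[0,0,0],"dp":[0,0,-0.3],"gripper":0.7},
    {"angular":[0,0,0],"dp":[0,0,-0.7],"gripper":0.7},
    {"angular":[0,0,0],"dp":[0,0,-1],"gripper":0.7}
  ]
}}

```text
time: 10.25
tcp_pos: [544.5, -325.1, 45.8]
orientation: [0.999, 0.039, 0.0, 0.0]
wrist_force: [0.2, -0.3, 0.6]
gripper_width: 0.844
grasp_force: 0.0
```

Request:
{"op": "servo_tool", "data": {
  "plan": [
    {"angular":[0,0,0],"dp":[0,0,-1],"gripper":0.7},
    {"angular":[0,0,0],"dp":[0,0,-1],"gripper":0.7},
    {"angular":[0,0,0],"dp":[0,0,-1],"gripper":0.7},
    {"angular":[0,0,0],"dp":[0,0,-1],"gripper":0.7},
    {"angular":[0,0,0],"dp":[0,0,-1],"gripper":0.7},
    {"angular":[0,0,0],"dp":[0,0,-1],"gripper":0.7},
    {"angular":[0,0,0],"dp":[0,0,-1],"gripper":0.7},
    {"angular":[0,0,0],"dp":[0,0,-1],"gripper":0.7}
  ]
}}

```text
time: 11.25
tcp_pos: [544.4, -325.1, 206.9]
orientation: [0.999, 0.039, 0.001, 0.001]
wrist_force: [-0.1, -0.1, -1.1]
gripper_width: 0.854
grasp_force: 0.0
```

Run:
```python
from h import *
import cv2
st();c=calibration("wrist");im=read_camera("wrist");cv2.imwrite("pics/w4.png",im);np.savez("w4.npz",**c)
print(go(576,100,215,-2))
```

```text
11.25 [ 544.4 -325.1  206.9] yaw 4.5 w 0.854 g 0.0 F [-0.1 -0.1 -1.1] j [-0.7  0.6  1.2  0.   1.4  0.8]
(array([  3.2, -21.1,  -0.3]), array([ 0. , -0. ,  0.1]), array([ 30.9, 425.6,   5.2]))
```

View pics/w4.png

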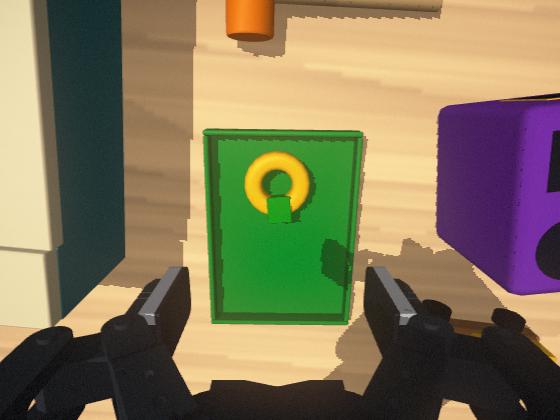

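The yellow ring lies flat in the far half of the green tray at (277,184). The tray's rim corners are at (204,131), (362,131), (348,323) and (212,323). Next is the blue ring.

Request:
{"op": "servo_tool", "data": {
  "plan": [
    {"angular":[0,0,0],"dp":[0.145,-0.96,-0.1],"gripper":0.9},
    {"angular":[0,0,0],"dp":[0.145,-0.96,-0.1],"gripper":0.9},
    {"angular":[0,0,0],"dp":[0.145,-0.96,0],"gripper":0.9},
    {"angular":[0,0,0],"dp":[0.145,-0.96,0],"gripper":0.9},
    {"angular":[0,0,0],"dp":[0.145,-0.96,0],"gripper":0.9},
    {"angular":[0,0,0],"dp":[0.145,-0.96,0],"gripper":0.9},
    {"angular":[0,0,0],"dp":[0.145,-0.96,0],"gripper":0.9},
    {"angular":[0,0,0],"dp":[0.145,-0.96,0],"gripper":0.9}
  ]
}}

```text
time: 12.3
tcp_pos: [555.7, -168.9, 208.5]
orientation: [0.999, 0.039, 0.0, -0.0]
wrist_force: [0.7, -0.5, 0.0]
gripper_width: 0.943
grasp_force: 0.0
```

Request:
{"op": "servo_tool", "data": {
  "plan": [
    {"angular":[0,0,0],"dp":[0.145,-0.96,0],"gripper":0.9},
    {"angular":[0,0,0],"dp":[0.145,-0.96,0],"gripper":0.9},
    {"angular":[0,0,0],"dp":[0.145,-0.96,0],"gripper":0.9},
    {"angular":[0,0,0],"dp":[0.145,-0.96,0],"gripper":0.9},
    {"angular":[0,0,0],"dp":[0.145,-0.96,0],"gripper":0.9},
    {"angular":[0,0,0],"dp":[0.145,-0.96,0],"gripper":0.9},
    {"angular":[0,0,0],"dp":[0.145,-0.96,0],"gripper":0.9},
    {"angular":[0,0,0],"dp":[0.145,-0.96,0],"gripper":0.9}
  ]
}}

```text
time: 13.3
tcp_pos: [566.9, -14.0, 208.5]
orientation: [0.999, 0.039, -0.0, 0.0]
wrist_force: [0.2, 0.0, 0.3]
gripper_width: 0.954
grasp_force: 0.0
```

Request:
{"op": "servo_tool", "data": {
  "plan": [
    {"angular":[0,0,0],"dp":[0.145,-0.96,0],"gripper":0.9},
    {"angular":[0,0,0],"dp":[0.145,-0.96,0],"gripper":0.9},
    {"angular":[0,0,0],"dp":[0.145,-0.96,0],"gripper":0.9},
    {"angular":[0,0,0],"dp":[0.145,-0.96,0],"gripper":0.9},
    {"angular":[0,0,0],"dp":[0.145,-0.96,0],"gripper":0.9},
    {"angular":[0,0,0],"dp":[0.145,-0.96,0],"gripper":0.9},
    {"angular":[0,0,0.07],"dp":[0,0,0],"gripper":0.9}
  ]
}}

```text
time: 14.18
tcp_pos: [575.3, 102.8, 208.4]
orientation: [1.0, -0.016, -0.0, -0.0]
wrist_force: [-0.8, -0.2, 0.4]
gripper_width: 0.954
grasp_force: 0.0
```

```bash
cat >> h.py <<'E'
import cv2
def blob(im,lo,hi,box=None):
    "bounding-box centre, centroid, area and size of the biggest blob in an HSV range"
    m=cv2.inRange(cv2.cvtColor(im,cv2.COLOR_BGR2HSV),np.array(lo),np.array(hi))
    n,l,s,c=cv2.connectedComponentsWithStats(m)
    i=1+s[1:,4].argmax();x,y,w,h,a=s[i]
    return np.array([x+w/2-.5,y+h/2-.5]),c[i],a,(x,y,w,h)
E
python3 - <<'E'
from h import *
st();c=calibration("wrist");im=read_camera("wrist");cv2.imwrite("pics/w5.png",im);np.savez("w5.npz",**c)
b=blob(im,(95,80,60),(118,255,255));g=blob(im,(50,100,40),(80,255,255));print(b,g)
r=unproj(b[0],141,c);t=unproj(g[1],152,c);print(r,t,np.degrees(np.arctan2(*(r-t)[1::-1])))
print(go(r[0],r[1],127.5,-2))
w=np.load("w4.npz")
q=np.array([unproj(p,22,w) for p in((204,131),(362,131),(348,323),(212,323))]);print(q,q.mean(0))
E
```

```text
14.18 [575.3 102.8 208.4] yaw -1.9 w 0.954 g 0.0 F [-0.8 -0.2  0.4] j [-0.   0.5  1.4  0.   1.3  1.6]
(array([278., 220.]), array([277.7, 215.5]), np.int32(4764), (np.int32(232), np.int32(176), np.int32(93), np.int32(89))) (array([278.5, 257.5]), array([278.7, 258.9]), np.int32(1526), (np.int32(260), np.int32(235), np.int32(38), np.int32(46)))
[579.  102.7 141. ] [557.9 103.  152. ] -0.7692187741450109
(array([ 0.2, -0. ,  4. ]), array([-0.,  0., -0.]), array([  3.8,   0.5, -80.9]))
[[ 589.1 -255.6   22. ]
 [ 600.1 -396.6   22. ]
 [ 403.3 -410.7   22. ]
 [ 392.3 -268.2   22. ]] [ 496.2 -332.8   22. ]
```

Request:
{"op": "servo_tool", "data": {
  "plan": [
    {"angular":[0,0,0],"dp":[0.11,0,0.6],"gripper":0.9},
    {"angular":[0,0,0],"dp":[0,0,0.9],"gripper":0.9},
    {"angular":[0,0,0],"dp":[0,0,0.9],"gripper":0.9},
    {"angular":[0,0,0],"dp":[0,0,0.8],"gripper":0.8},
    {"angular":[0,0,0],"dp":[0,0,0.5],"gripper":0.6},
    {"angular":[0,0,0],"dp":[0,0,0.26],"gripper":0.6},
    {"angular":[0,0,0],"dp":[0,0,0],"gripper":0.5},
    {"angular":[0,0,0],"dp":[0,0,0],"gripper":0.5}
  ]
}}

```text
time: 15.22
tcp_pos: [577.7, 100.9, 129.9]
orientation: [1.0, -0.016, 0.001, -0.0]
wrist_force: [0.1, 1.2, 0.3]
gripper_width: 0.75
grasp_force: 0.0
```

Request:
{"op": "servo_tool", "data": {
  "plan": [
    {"angular":[0,0,0],"dp":[0,0,0],"gripper":0.1},
    {"angular":[0,0,0],"dp":[0,0,0],"gripper":0.1},
    {"angular":[0,0,0],"dp":[0,0,0],"gripper":0.1},
    {"angular":[0,0,0],"dp":[0,0,0],"gripper":0.1}
  ],
  "newtons": 30
}}

```text
time: 15.72
tcp_pos: [577.8, 100.9, 130.3]
orientation: [1.0, -0.016, 0.001, 0.0]
wrist_force: [-1.1, -0.4, 5.7]
gripper_width: 0.679
grasp_force: 31.9
```

Run:
```python
from h import *
st();o=status.get_obs()["tcp_pos"];print(go(451,-336,185,-1.9))
```

```text
15.72 [577.8 100.9 130.3] yaw -1.8 w 0.679 g 31.9 F [-1.1 -0.4  5.7] j [-0.   0.5  1.4 -0.   1.2  1.6]
(array([-5.6, 22. , -2.7]), array([-0., -0.,  0.]), array([-126.8, -436.9,   54.7]))
```

Request:
{"op": "servo_tool", "data": {
  "plan": [
    {"angular":[0,0,0],"dp":[0,0,-0.4],"gripper":0.1},
    {"angular":[0,0,0],"dp":[0,0,-0.9],"gripper":0.1},
    {"angular":[0,0,0],"dp":[0,0,-0.9],"gripper":0.1},
    {"angular":[0,0,0],"dp":[0,0,-0.9],"gripper":0.1},
    {"angular":[0,0,0],"dp":[-0.245,0.957,-0.4],"gripper":0.1},
    {"angular":[0,0,0],"dp":[-0.245,0.957,0],"gripper":0.1},
    {"angular":[0,0,0],"dp":[-0.245,0.957,0],"gripper":0.1},
    {"angular":[0,0,0],"dp":[-0.245,0.957,0],"gripper":0.1}
  ]
}}

```text
time: 16.73
tcp_pos: [554.7, 23.3, 198.8]
orientation: [1.0, -0.016, -0.0, -0.0]
wrist_force: [0.1, 0.4, 0.0]
gripper_width: 0.675
grasp_force: 32.3
```

Request:
{"op": "servo_tool", "data": {
  "plan": [
    {"angular":[0,0,0],"dp":[-0.245,0.957,0],"gripper":0.1},
    {"angular":[0,0,0],"dp":[-0.245,0.957,0],"gripper":0.1},
    {"angular":[0,0,0],"dp":[-0.245,0.957,0],"gripper":0.1},
    {"angular":[0,0,0],"dp":[-0.245,0.957,0],"gripper":0.1},
    {"angular":[0,0,0],"dp":[-0.245,0.957,0],"gripper":0.1},
    {"angular":[0,0,0],"dp":[-0.245,0.957,0],"gripper":0.1},
    {"angular":[0,0,0],"dp":[-0.245,0.957,0],"gripper":0.1},
    {"angular":[0,0,0],"dp":[-0.245,0.957,0],"gripper":0.1}
  ]
}}

```text
time: 17.73
tcp_pos: [510.8, -128.0, 199.3]
orientation: [1.0, -0.016, 0.0, 0.0]
wrist_force: [-0.6, 0.1, -0.6]
gripper_width: 0.672
grasp_force: 32.3
```

Request:
{"op": "servo_tool", "data": {
  "plan": [
    {"angular":[0,0,0],"dp":[-0.245,0.957,0],"gripper":0.1},
    {"angular":[0,0,0],"dp":[-0.245,0.957,0],"gripper":0.1},
    {"angular":[0,0,0],"dp":[-0.245,0.957,0],"gripper":0.1},
    {"angular":[0,0,0],"dp":[-0.245,0.957,0],"gripper":0.1},
    {"angular":[0,0,0],"dp":[-0.245,0.957,0],"gripper":0.1},
    {"angular":[0,0,0],"dp":[-0.245,0.957,0],"gripper":0.1},
    {"angular":[0,0,0],"dp":[-0.245,0.957,0],"gripper":0.1},
    {"angular":[0,0,0],"dp":[-0.245,0.957,0],"gripper":0.1}
  ]
}}

```text
time: 18.73
tcp_pos: [466.8, -279.8, 199.3]
orientation: [1.0, -0.016, 0.0, -0.0]
wrist_force: [-0.5, 0.2, -0.9]
gripper_width: 0.678
grasp_force: 32.3
```

Request:
{"op": "servo_tool", "data": {
  "plan": [
    {"angular":[0,0,-0.065],"dp":[-0.245,0.957,0],"gripper":0.1},
    {"angular":[0,0,0],"dp":[0,0,0],"gripper":0.1},
    {"angular":[0,0,0],"dp":[0,0,0],"gripper":0.1}
  ]
}}

```text
time: 19.1
tcp_pos: [461.7, -297.3, 199.2]
orientation: [0.999, 0.034, -0.0, -0.0]
wrist_force: [-1.0, -0.2, 0.2]
gripper_width: 0.676
grasp_force: 32.3
```

Run:
```python
from h import *
st();print(go(450,-336,6,4.5))
```

```text
19.1 [ 461.7 -297.3  199.2] yaw 3.9 w 0.676 g 32.3 F [-1.  -0.2  0.2] j [-0.8  0.4  1.5  0.   1.3  0.7]
(array([-0.7,  1.9,  9.7]), array([-0.,  0., -0.]), array([ -11.7,  -38.7, -193.2]))
```

Request:
{"op": "servo_tool", "data": {
  "plan": [
    {"angular":[0,0,0],"dp":[-0.36,0.945,0.5],"gripper":0.1},
    {"angular":[0,0,0],"dp":[-0.36,0.945,0.9],"gripper":0.1},
    {"angular":[0,0,0],"dp":[0,0,1],"gripper":0.1},
    {"angular":[0,0,0],"dp":[0,0,1],"gripper":0.1},
    {"angular":[0,0,0],"dp":[0,0,1],"gripper":0.1},
    {"angular":[0,0,0],"dp":[0,0,1],"gripper":0.1},
    {"angular":[0,0,0],"dp":[0,0,1],"gripper":0.1},
    {"angular":[0,0,0],"dp":[0,0,1],"gripper":0.1}
  ]
}}

```text
time: 20.1
tcp_pos: [449.1, -336.8, 49.3]
orientation: [0.999, 0.034, -0.0, -0.001]
wrist_force: [-0.5, 0.6, -0.2]
gripper_width: 0.672
grasp_force: 32.3
```

Request:
{"op": "servo_tool", "data": {
  "plan": [
    {"angular":[0,0,0],"dp":[0,0,0.9],"gripper":0.1},
    {"angular":[0,0,0],"dp":[0,0,0.8],"gripper":0.1},
    {"angular":[0,0,0],"dp":[0,0,0.35],"gripper":0.1},
    {"angular":[0,0,0],"dp":[0,0,0.1],"gripper":0.1},
    {"angular":[0,0,0],"dp":[0,0,0],"gripper":0.1}
  ]
}}

```text
time: 20.72
tcp_pos: [450.2, -336.5, 8.7]
orientation: [0.999, 0.035, 0.0, 0.0]
wrist_force: [-0.0, 0.4, -0.1]
gripper_width: 0.673
grasp_force: 32.3
```

Request:
{"op": "servo_tool", "data": {
  "plan": [
    {"angular":[0,0,0],"dp":[0,0,0.12],"gripper":0.1},
    {"angular":[0,0,0],"dp":[0,0,0],"gripper":0.1},
    {"angular":[0,0,0],"dp":[0,0,0],"gripper":0.6},
    {"angular":[0,0,0],"dp":[0,0,0],"gripper":0.6},
    {"angular":[0,0,0],"dp":[0,0,0],"gripper":0.6},
    {"angular":[0,0,0],"dp":[0,0,-0.3],"gripper":0.6},
    {"angular":[0,0,0],"dp":[0,0,-0.7],"gripper":0.6},
    {"angular":[0,0,0],"dp":[0,0,-1],"gripper":0.6}
  ]
}}

```text
time: 21.72
tcp_pos: [449.9, -336.2, 47.0]
orientation: [0.999, 0.035, -0.0, -0.0]
wrist_force: [0.4, -0.5, -0.7]
gripper_width: 0.795
grasp_force: 0.0
```

Request:
{"op": "servo_tool", "data": {
  "plan": [
    {"angular":[0,0,0],"dp":[0,0,-1],"gripper":0.7},
    {"angular":[0,0,0],"dp":[0,0,-1],"gripper":0.7},
    {"angular":[0,0,0],"dp":[0,0,-1],"gripper":0.7},
    {"angular":[0,0,0],"dp":[0,0,-1],"gripper":0.7},
    {"angular":[0,0,0],"dp":[0,0,-1],"gripper":0.7},
    {"angular":[0,0,0],"dp":[0,0,-1],"gripper":0.7},
    {"angular":[0,0,0],"dp":[0,0,-1],"gripper":0.7},
    {"angular":[0,0,0],"dp":[0,0,-1],"gripper":0.7}
  ]
}}

```text
time: 22.72
tcp_pos: [449.9, -336.2, 207.7]
orientation: [0.999, 0.035, 0.0, 0.0]
wrist_force: [-0.3, 0.6, 0.2]
gripper_width: 0.849
grasp_force: 0.0
```

Run:
```python
from h import *
st();c=calibration("wrist");im=read_camera("wrist");cv2.imwrite("pics/w6.png",im)
for l,h in(((95,80,60),(118,255,255)),((18,120,80),(32,255,255))):
    b=blob(im,l,h);print(b,unproj(b[0],18,c))
g=go(650,-15,215,4);print(g)
```

```text
22.73 [ 449.9 -336.2  207.7] yaw 4.0 w 0.849 g 0.0 F [-0.3  0.6  0.2] j [-0.8  0.4  1.4 -0.   1.3  0.7]
(array([458. , 274.5]), array([457.4, 274.3]), np.int32(3842), (np.int32(422), np.int32(240), np.int32(73), np.int32(70))) [ 369.2 -526.9   18. ]
(array([520.5, 278. ]), array([523.8, 278.2]), np.int32(4271), (np.int32(482), np.int32(244), np.int32(78), np.int32(69))) [ 369.8 -591.8   18. ]
(array([ 11.1, -15.4,  -0.3]), array([ 0., -0.,  0.]), array([199.4, 321.9,   4.6]))
```

Request:
{"op": "servo_tool", "data": {
  "plan": [
    {"angular":[0,0,0],"dp":[0.685,-0.943,-0.1],"gripper":0.8},
    {"angular":[0,0,0],"dp":[0.685,-0.943,0],"gripper":0.8},
    {"angular":[0,0,0],"dp":[0.685,-0.943,0],"gripper":0.8},
    {"angular":[0,0,0],"dp":[0.685,-0.943,0],"gripper":0.8},
    {"angular":[0,0,0],"dp":[0.685,-0.943,0],"gripper":0.8},
    {"angular":[0,0,0],"dp":[0.685,-0.943,0],"gripper":0.8},
    {"angular":[0,0,0],"dp":[0.685,-0.943,0],"gripper":0.8},
    {"angular":[0,0,0],"dp":[0.685,-0.943,0],"gripper":0.8}
  ]
}}

```text
time: 23.78
tcp_pos: [549.0, -177.3, 208.3]
orientation: [0.999, 0.035, 0.0, 0.0]
wrist_force: [0.4, -0.4, -0.7]
gripper_width: 0.9
grasp_force: 0.0
```

Request:
{"op": "servo_tool", "data": {
  "plan": [
    {"angular":[0,0,0],"dp":[0.685,-0.943,0],"gripper":0.8},
    {"angular":[0,0,0],"dp":[0.685,-0.943,0],"gripper":0.8},
    {"angular":[0,0,0],"dp":[0.685,-0.943,0],"gripper":0.8},
    {"angular":[0,0,0],"dp":[0.685,-0.943,0],"gripper":0.8},
    {"angular":[0,0,0],"dp":[0.685,-0.943,0],"gripper":0.8},
    {"angular":[0,0,0],"dp":[0.685,-0.943,0],"gripper":0.8},
    {"angular":[0,0,0],"dp":[0.685,-0.943,0],"gripper":0.8},
    {"angular":[0,0,0],"dp":[0.685,-0.943,0],"gripper":0.8}
  ]
}}

```text
time: 24.78
tcp_pos: [648.0, -18.9, 208.1]
orientation: [0.999, 0.035, 0.0, 0.0]
wrist_force: [-0.1, -0.1, -0.6]
gripper_width: 0.898
grasp_force: 0.0
```

Request:
{"op": "servo_tool", "data": {
  "plan": [
    {"angular":[0,0,-0.092],"dp":[0,0,0],"gripper":0.8},
    {"angular":[0,0,-0.092],"dp":[0,0,0],"gripper":0.8},
    {"angular":[0,0,-0.092],"dp":[0,0,0],"gripper":0.8},
    {"angular":[0,0,-0.092],"dp":[0,0,0],"gripper":0.8},
    {"angular":[0,0,0],"dp":[0,0,0],"gripper":0.8}
  ]
}}

```text
time: 25.4
tcp_pos: [647.6, -19.6, 208.0]
orientation: [0.948, 0.318, 0.0, 0.0]
wrist_force: [0.8, 0.4, -0.6]
gripper_width: 0.9
grasp_force: 0.0
```

Run:
```python
from h import *
w6=cv2.imread("pics/w6.png")
st();c=calibration("wrist");im=read_camera("wrist");np.savez("w7.npz",**c)
cv2.imwrite("pics/w7.png",np.vstack([cv2.resize(im,(400,300)),cv2.resize(w6,(400,300))]))
cv2.imwrite("pics/w7raw.png",im)
r=blob(im,(0,150,60),(8,255,255));print(r,unproj(r[1],153,c))
print(go(667.8,1.4,129,37))
```

```text
25.4 [647.6 -19.6 208. ] yaw 37.1 w 0.9 g 0.0 F [ 0.8  0.4 -0.6] j [-0.2  0.6  1.1  0.   1.4  0.7]
(array([268.5, 214.5]), array([268.9, 215.1]), np.int32(1642), (np.int32(248), np.int32(191), np.int32(42), np.int32(48))) [653.3  -8.2 153. ]
(array([ 1.4, -0.2,  3.9]), array([ 0., -0., -0.]), array([ 20.2,  21.1, -79. ]))
```

View pics/w7.png

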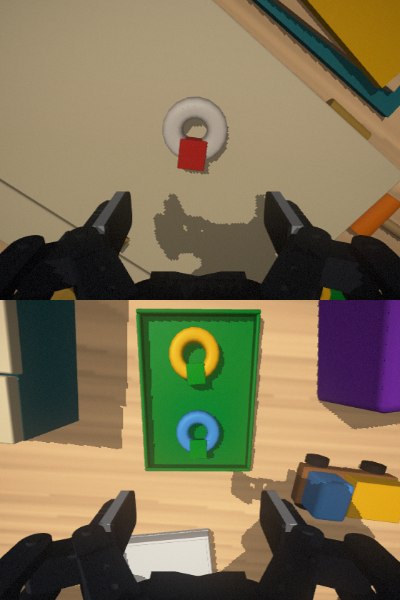

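Both green-tagged rings are flat in the green tray, yellow at (194,353) and blue at (198,432) in the lower half of the picture. In the upper half the cream ring is centred at (195,129), which is (273,181) in the raw picture, and its tag is at (192,154).

Run:
```python
from h import *
c=np.load("w7.npz")
r=unproj((273,180.5),141,c);t=unproj((269,215),154,c);print(r,t,np.degrees(np.arctan2(*(r-t)[1::-1])))
print(go(r[0],r[1],131,37))
```

```text
[669.    0.7 141. ] [653.7  -8.1 154. ] 29.84638023262618
(array([ 1.5, -0.2,  3.8]), array([ 0., -0., -0.]), array([ 21.4,  20.4, -77. ]))
```

Request:
{"op": "servo_tool", "data": {
  "plan": [
    {"angular":[0,0,0],"dp":[0.73,-0.09,0.3],"gripper":0.8},
    {"angular":[0,0,0],"dp":[0.73,-0.09,0.5],"gripper":0.8},
    {"angular":[0,0,0.04],"dp":[0,0,0.8],"gripper":0.8},
    {"angular":[0,0,0],"dp":[0,0,0.8],"gripper":0.7},
    {"angular":[0,0,0],"dp":[0,0,0.7],"gripper":0.7},
    {"angular":[0,0,0],"dp":[0,0,0.5],"gripper":0.6},
    {"angular":[0,0,0],"dp":[0,0,0.23],"gripper":0.5},
    {"angular":[0,0,0],"dp":[0,0,0],"gripper":0.4}
  ]
}}

```text
time: 26.45
tcp_pos: [668.7, 0.5, 131.3]
orientation: [0.958, 0.288, 0.0, 0.0]
wrist_force: [-0.6, -0.7, 0.4]
gripper_width: 0.702
grasp_force: 0.0
```

Request:
{"op": "servo_tool", "data": {
  "plan": [
    {"angular":[0,0,0],"dp":[0,0,0],"gripper":0},
    {"angular":[0,0,0],"dp":[0,0,0],"gripper":0},
    {"angular":[0,0,0],"dp":[0,0,0],"gripper":0},
    {"angular":[0,0,0],"dp":[0,0,0],"gripper":0},
    {"angular":[0,0,0],"dp":[0,0,0],"gripper":0}
  ],
  "newtons": 30
}}

```text
time: 27.08
tcp_pos: [669.0, 0.5, 132.1]
orientation: [0.958, 0.288, 0.001, 0.0]
wrist_force: [0.5, -0.1, 5.8]
gripper_width: 0.628
grasp_force: 32.0
```

Run:
```python
from h import *
st();print(go(493,336,207,32))
```

```text
27.07 [669.    0.5 132.1] yaw 33.5 w 0.628 g 32.0 F [ 0.5 -0.1  5.8] j [-0.2  0.7  1.1  0.   1.3  0.8]
(array([  1.9, -18.8,  -3.8]), array([ 0., -0.,  0.]), array([-176. ,  335.5,   74.9]))
```

Request:
{"op": "servo_tool", "data": {
  "plan": [
    {"angular":[0,0,0],"dp":[0,0,-0.4],"gripper":0},
    {"angular":[0,0,0],"dp":[0,0,-0.9],"gripper":0},
    {"angular":[0,0,0],"dp":[0,0,-0.9],"gripper":0},
    {"angular":[0,0,0],"dp":[0,0,-0.9],"gripper":0},
    {"angular":[0,0,0],"dp":[0.095,-0.94,-0.7],"gripper":0},
    {"angular":[0,0,0],"dp":[0.095,-0.94,0],"gripper":0},
    {"angular":[0,0,0],"dp":[0.095,-0.94,0],"gripper":0},
    {"angular":[0,0,0],"dp":[0.095,-0.94,0],"gripper":0}
  ]
}}

```text
time: 28.08
tcp_pos: [632.4, 69.0, 206.7]
orientation: [0.957, 0.289, -0.001, -0.0]
wrist_force: [0.9, -0.2, -0.6]
gripper_width: 0.627
grasp_force: 31.7
```

Request:
{"op": "servo_tool", "data": {
  "plan": [
    {"angular":[0,0,0],"dp":[0.095,-0.94,0],"gripper":0},
    {"angular":[0,0,0],"dp":[0.095,-0.94,0],"gripper":0},
    {"angular":[0,0,0],"dp":[0.095,-0.94,0],"gripper":0},
    {"angular":[0,0,0],"dp":[0.095,-0.94,0],"gripper":0},
    {"angular":[0,0,0],"dp":[0.095,-0.94,0],"gripper":0},
    {"angular":[0,0,0],"dp":[0.095,-0.94,0],"gripper":0},
    {"angular":[0,0,0],"dp":[0.095,-0.94,0],"gripper":0},
    {"angular":[0,0,0],"dp":[0.095,-0.94,0],"gripper":0}
  ]
}}

```text
time: 29.08
tcp_pos: [562.4, 202.3, 207.3]
orientation: [0.958, 0.288, 0.0, -0.0]
wrist_force: [0.0, -0.1, -0.2]
gripper_width: 0.627
grasp_force: 31.7
```

Request:
{"op": "servo_tool", "data": {
  "plan": [
    {"angular":[0,0,0],"dp":[0.095,-0.94,0],"gripper":0},
    {"angular":[0,0,0],"dp":[0.095,-0.94,0],"gripper":0},
    {"angular":[0,0,0],"dp":[0.095,-0.94,0],"gripper":0},
    {"angular":[0,0,0],"dp":[0.095,-0.94,0],"gripper":0},
    {"angular":[0,0,0],"dp":[0.095,-0.94,0],"gripper":0},
    {"angular":[0,0,0.117],"dp":[0.095,-0.94,0],"gripper":0},
    {"angular":[0,0,0.117],"dp":[0,0,0],"gripper":0},
    {"angular":[0,0,0.117],"dp":[0,0,0],"gripper":0}
  ]
}}

```text
time: 30.08
tcp_pos: [509.8, 302.4, 207.3]
orientation: [1.0, 0.014, 0.0, -0.0]
wrist_force: [0.1, 0.0, 0.5]
gripper_width: 0.626
grasp_force: 31.7
```

Run:
```python
from h import *
st();c=calibration("wrist");im=read_camera("wrist");cv2.imwrite("pics/w8.png",im)
m=cv2.inRange(cv2.cvtColor(im,cv2.COLOR_BGR2HSV),np.array((0,150,40)),np.array((8,255,255)))
cs=max(cv2.findContours(m,cv2.RETR_EXTERNAL,cv2.CHAIN_APPROX_SIMPLE)[0],key=cv2.contourArea)
p=cv2.boxPoints(cv2.minAreaRect(cs));a=cv2.approxPolyDP(cv2.convexHull(cs),8,True)[:,0]
for q in a:print(q,unproj(q,22,c))
print(go(493,336,7,2))
```

```text
30.07 [509.8 302.4 207.3] yaw 1.6 w 0.626 g 31.7 F [0.1 0.  0.5] j [0.3 0.5 1.3 0.  1.3 1.9]
[317 100] [587.  270.2  22. ]
[315 233] [463.5 264.6  22. ]
[172 281] [407.7 406.5  22. ]
[154 103] [580.3 412.9  22. ]
(array([-0.8, -1.7, 10. ]), array([-0.,  0., -0.]), array([ -16.9,   33.7, -200.3]))
```

Request:
{"op": "servo_tool", "data": {
  "plan": [
    {"angular":[0,0,0],"dp":[-0.55,-0.88,0.6],"gripper":0},
    {"angular":[0,0,0],"dp":[-0.55,-0.88,0.9],"gripper":0},
    {"angular":[0,0,0],"dp":[0,0,1],"gripper":0},
    {"angular":[0,0,0],"dp":[0,0,1],"gripper":0},
    {"angular":[0,0,0],"dp":[0,0,1],"gripper":0},
    {"angular":[0,0,0],"dp":[0,0,1],"gripper":0},
    {"angular":[0,0,0],"dp":[0,0,1],"gripper":0},
    {"angular":[0,0,0],"dp":[0,0,1],"gripper":0}
  ]
}}

```text
time: 31.12
tcp_pos: [485.8, 337.0, 55.9]
orientation: [1.0, 0.019, -0.0, 0.0]
wrist_force: [0.3, -0.3, 0.4]
gripper_width: 0.629
grasp_force: 31.7
```

Request:
{"op": "servo_tool", "data": {
  "plan": [
    {"angular":[0,0,0],"dp":[0,0,1],"gripper":0},
    {"angular":[0,0,0],"dp":[0,0,0.8],"gripper":0},
    {"angular":[0,0,0],"dp":[0,0,0.45],"gripper":0},
    {"angular":[0,0,0],"dp":[0,0,0.15],"gripper":0},
    {"angular":[0,0,0],"dp":[0,0,0],"gripper":0}
  ]
}}

```text
time: 31.75
tcp_pos: [487.2, 336.2, 9.6]
orientation: [1.0, 0.017, 0.0, -0.0]
wrist_force: [0.7, -0.8, -0.8]
gripper_width: 0.628
grasp_force: 31.7
```

Request:
{"op": "servo_tool", "data": {
  "plan": [
    {"angular":[0,0,0],"dp":[0,0,0.08],"gripper":0},
    {"angular":[0,0,0],"dp":[0,0,0],"gripper":0},
    {"angular":[0,0,0],"dp":[0,0,0],"gripper":0.55},
    {"angular":[0,0,0],"dp":[0,0,0],"gripper":0.55},
    {"angular":[0,0,0],"dp":[0,0,0],"gripper":0.55},
    {"angular":[0,0,0],"dp":[0,0,-0.3],"gripper":0.55},
    {"angular":[0,0,0],"dp":[0,0,-0.7],"gripper":0.55},
    {"angular":[0,0,0],"dp":[0,0,-1],"gripper":0.55}
  ]
}}

```text
time: 32.75
tcp_pos: [487.0, 336.0, 48.8]
orientation: [1.0, 0.017, 0.0, -0.0]
wrist_force: [0.2, -0.1, 0.3]
gripper_width: 0.776
grasp_force: 0.0
```

Request:
{"op": "servo_tool", "data": {
  "plan": [
    {"angular":[0,0,0],"dp":[0,0,-1],"gripper":0},
    {"angular":[0,0,0],"dp":[0,0,-1],"gripper":-1},
    {"angular":[0,0,0],"dp":[0,0,-1],"gripper":-1},
    {"angular":[0,0,0],"dp":[0,0,-1],"gripper":-1},
    {"angular":[0,0,0],"dp":[0,0,-1],"gripper":-1},
    {"angular":[0,0,0],"dp":[0,0,-1],"gripper":-1},
    {"angular":[0,0,0],"dp":[0,0,-1],"gripper":-1},
    {"angular":[0,0,0],"dp":[0,0,-1],"gripper":-1}
  ]
}}

```text
time: 33.75
tcp_pos: [486.9, 336.0, 209.6]
orientation: [1.0, 0.017, 0.001, -0.0]
wrist_force: [-0.0, -0.0, 0.9]
gripper_width: 0.003
grasp_force: 0.0
```

Request:
{"op": "servo_tool", "data": {
  "plan": [
    {"angular":[0,0,0],"dp":[0,0,-1],"gripper":-1},
    {"angular":[0,0,0],"dp":[0,0.9,-1],"gripper":-1},
    {"angular":[0,0,0],"dp":[0,1,0],"gripper":-1},
    {"angular":[0,0,0],"dp":[0,1,0],"gripper":-1},
    {"angular":[0,0,0],"dp":[0,1,0],"gripper":-1},
    {"angular":[0,0,0],"dp":[0,1,0],"gripper":-1},
    {"angular":[0,0,0],"dp":[0,1,0],"gripper":-1},
    {"angular":[0,0,0],"dp":[0,1,0],"gripper":-1}
  ]
}}

```text
time: 34.75
tcp_pos: [491.7, 196.7, 247.6]
orientation: [1.0, 0.017, -0.0, 0.0]
wrist_force: [0.5, -0.4, -0.0]
gripper_width: 0.001
grasp_force: 0.0
```

Request:
{"op": "servo_tool", "data": {
  "plan": [
    {"angular":[0,0,0],"dp":[0,1,0],"gripper":-1},
    {"angular":[0,0,0],"dp":[0,1,0],"gripper":-1},
    {"angular":[0,0,0],"dp":[0,1,0],"gripper":-1},
    {"angular":[0,0,0],"dp":[0,1,0],"gripper":-1},
    {"angular":[0,0,0],"dp":[0,1,0],"gripper":-1},
    {"angular":[0,0,0],"dp":[0,1,0],"gripper":-1},
    {"angular":[0,0,0],"dp":[0,0,0],"gripper":-1},
    {"angular":[0,0,0],"dp":[0,0,0],"gripper":-1}
  ]
}}

```text
time: 35.75
tcp_pos: [495.7, 78.3, 247.7]
orientation: [1.0, 0.017, 0.0, -0.0]
wrist_force: [0.7, 0.7, -0.1]
gripper_width: -0.0
grasp_force: 0.0
```

Run:
```python
from h import *
st();c=calibration("wrist");im=read_camera("wrist");np.savez("w9.npz",**c);cv2.imwrite("pics/w9raw.png",im)
s=read_camera("scene")
cv2.imwrite("pics/w9.png",np.hstack([im[120:],cv2.resize(s[190:290,340:420],(240,300))]))
```

```text
35.75 [495.7  78.3 247.7] yaw 1.9 w -0.0 g 0.0 F [ 0.7  0.7 -0.1] j [-0.1  0.2  1.5  0.   1.4  1.5]
```

View pics/w9.png

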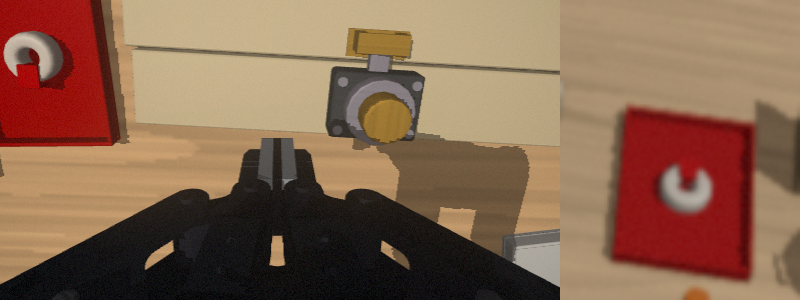

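The cream ring lies flat in the red tray at (686,188) in the scene panel. The button's top is centred at (388,118), which is (388,238) in the raw wrist picture.

Run:
```python
from h import *
c=np.load("w9.npz");im=cv2.imread("pics/w9raw.png")
b=blob(im[195:280,330:430],(15,110,60),(32,255,255));print(b)
p=unproj((388,238),178,c);print(p,unproj((388,211),150,c));print(go(p[0],p[1],185,1.9));print(go(487,7.6,185,1.9)[0])
```

```text
(array([49.5, 50.5]), array([50.9, 56.6]), np.int32(3705), (np.int32(0), np.int32(17), np.int32(100), np.int32(68)))
[489.2   8.5 178. ] [499.    1.4 150. ]
(array([-0.4,  3.5,  3.1]), array([-0., -0.,  0.]), array([ -6.5, -70.1, -62.7]))
[-0.6  3.5  3.1]
```

Request:
{"op": "servo_tool", "data": {
  "plan": [
    {"angular":[0,0,0],"dp":[-0.12,0.87,0],"gripper":-1},
    {"angular":[0,0,0],"dp":[-0.12,0.87,0],"gripper":-1},
    {"angular":[0,0,0],"dp":[-0.12,0.87,0],"gripper":-1},
    {"angular":[0,0,0],"dp":[-0.12,0.87,0.6],"gripper":-1},
    {"angular":[0,0,0],"dp":[0,0,0.9],"gripper":-1},
    {"angular":[0,0,0],"dp":[0,0,0.9],"gripper":-1},
    {"angular":[0,0,0],"dp":[0,0,0.7],"gripper":-1},
    {"angular":[0,0,0],"dp":[0,0,0],"gripper":-1}
  ]
}}

```text
time: 36.85
tcp_pos: [488.1, 8.0, 184.7]
orientation: [1.0, 0.017, -0.001, -0.0]
wrist_force: [0.3, -0.5, 0.2]
gripper_width: -0.001
grasp_force: 0.0
```

Request:
{"op": "servo_tool", "data": {
  "plan": [
    {"angular":[0,0,0],"dp":[0,0,0.15],"gripper":-1},
    {"angular":[0,0,0],"dp":[0,0,0.1],"gripper":-1},
    {"angular":[0,0,0],"dp":[0,0,0.1],"gripper":-1},
    {"angular":[0,0,0],"dp":[0,0,0],"gripper":-1}
  ]
}}

```text
time: 37.35
tcp_pos: [488.5, 8.3, 178.7]
orientation: [1.0, 0.017, -0.0, -0.0]
wrist_force: [-0.7, 0.6, 0.4]
gripper_width: 0.0
grasp_force: 0.0
```

Request:
{"op": "servo_tool", "data": {
  "plan": [
    {"angular":[0,0,0],"dp":[0,0,0.1],"gripper":-1},
    {"angular":[0,0,0],"dp":[0,0,0.1],"gripper":-1},
    {"angular":[0,0,0],"dp":[0,0,0.1],"gripper":-1},
    {"angular":[0,0,0],"dp":[0,0,0.05],"gripper":-1},
    {"angular":[0,0,0],"dp":[0,0,0],"gripper":-1}
  ]
}}

```text
time: 37.98
tcp_pos: [488.7, 8.3, 172.0]
orientation: [1.0, 0.017, 0.0, 0.0]
wrist_force: [-1.5, 0.3, 6.1]
gripper_width: -0.001
grasp_force: 3.1
```

Request:
{"op": "servo_tool", "data": {
  "plan": [
    {"angular":[0,0,0],"dp":[0,0,0.1],"gripper":-1},
    {"angular":[0,0,0],"dp":[0,0,0.05],"gripper":-1},
    {"angular":[0,0,0],"dp":[0,0,0],"gripper":-1}
  ]
}}

```text
time: 38.35
tcp_pos: [488.8, 8.3, 169.2]
orientation: [1.0, 0.017, 0.0, 0.0]
wrist_force: [-2.0, 0.5, 7.9]
gripper_width: -0.0
grasp_force: 4.0
```

Request:
{"op": "servo_tool", "data": {
  "plan": [
    {"angular":[0,0,0],"dp":[0,0,0.08],"gripper":-1},
    {"angular":[0,0,0],"dp":[0,0,0.06],"gripper":-1},
    {"angular":[0,0,0],"dp":[0,0,0],"gripper":-1}
  ]
}}

```text
time: 38.72
tcp_pos: [488.7, 8.2, 166.6]
orientation: [1.0, 0.017, 0.0, 0.0]
wrist_force: [-2.8, 1.3, 9.3]
gripper_width: -0.004
grasp_force: 4.7
```

Request:
{"op": "servo_tool", "data": {
  "plan": [
    {"angular":[0,0,0],"dp":[0,0,0.05],"gripper":-1},
    {"angular":[0,0,0],"dp":[0,0,0],"gripper":-1},
    {"angular":[0,0,0],"dp":[0,0,0],"gripper":-1}
  ]
}}

```text
time: 39.1
tcp_pos: [488.8, 8.2, 166.0]
orientation: [1.0, 0.017, 0.001, 0.0]
wrist_force: [-4.5, 0.8, 12.7]
gripper_width: -0.002
grasp_force: 6.4
```

Request:
{"op": "servo_tool", "data": {
  "plan": [
    {"angular":[0,0,0],"dp":[0,0,0.015],"gripper":-1},
    {"angular":[0,0,0],"dp":[0,0,0],"gripper":-1},
    {"angular":[0,0,0],"dp":[0,0,0],"gripper":-1},
    {"angular":[0,0,0],"dp":[0,0,0],"gripper":-1}
  ]
}}

```text
time: 39.6
tcp_pos: [488.8, 8.2, 166.0]
orientation: [1.0, 0.017, 0.001, 0.0]
wrist_force: [-5.7, 0.4, 15.1]
gripper_width: -0.0
grasp_force: 7.6
```

The button is hard against its stop: 15 N with no further travel.

```bash
python3 -c "
from rig import job
print(job.sign_off())"
```

```text
the job is handed in; nothing more can be done
None
```

The job is handed in at about 40 s: the yellow and blue rings lie flat in the green tray, the cream ring lies flat in the red tray, and the fingertips are holding the lock button down against its stop at about 15 N.

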